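# Tap a brake adapter down onto its parallels and lock the vise

### The arm

A 6-joint arm with a two-finger parallel gripper is mounted at the origin on a cart in front of the work surface, level with it; the furniture and walls round the work are solid. World frame = base frame: x ahead of the robot, y to its left, z up, the work surface at z = 0. Lengths are in mm, angles in degrees, forces in N, time in s.
With the tool pointing down it reaches from about 350 to 850 mm from the base axis. Payload 8.1 kg.
Tool frame: the origin (TCP) lies at the very end of the fingers, on their centre line; the grasp point (between the pads) lies 19 mm behind it; z points along the fingers, y is the line along which they close (so a half turn about z gives the same grasp; the last joint's range is limited). The gripper opens to 85 mm and grips with 20 to 120 N. Pads are 22 mm wide; open, the fingers measure 114 mm over their backs; the gripper's body (76 mm by 85 mm) begins 54 mm behind the grasp point. The pads swing forward as they close: fully open they stand 13 mm farther back than shut.
Start: joints at [-73.362, 7.471, 85.268, -0, 87.261, -4.893], TCP at [220.23, -558.125, 201.592] pointing down, gripper open.
Joint ranges: [-169.43, 169.43], [-51.17, 129.36], [1.28, 143.12], [-76.62, 256.62], [0, 156.53], [-152.29, 152.29]. Speed limits (degrees/s): [136.94, 136.94, 159.86, 180, 180, 180].

### API

Orientations are given as [roll, pitch, yaw] about the fixed x, y, z axes, in that order (R = Rz(yaw) Ry(pitch) Rx(roll)).
In Python, from bench import sense, eyes, job, models gives the robot as it stands. The module is installed in compiled form; this text tells all that it offers.
- The arm moves only by the tool apply_moves, never from a script. Its argument "rows" is a list of rows, each a list of 6 numbers: the shift along the tool's x, y, z in mm, then the turn, a rotation vector about the tool's x, y, z in rad. In form: [[dx, dy, dz, rx, ry, rz], ...]. A call has exactly 5 rows; each row shifts and turns the commanded pose from where the row before left it, along the tool's axes as they then stand; what a row does not reach is not made up. A row lasts 1/8 s, in which the tool goes at most 62.5 mm and 10.7 degrees, less where a joint would pass 70% of its speed; a pose out of reach is approached as far as the arm can. A call is refused whole if a number of a shift passes 62.5 or a number of a turn 0.188, either way. A call with a gripper value outside its range is refused whole. "fingers" is the finger opening in mm, from 0 to 85.4, set as the call begins (left out, the last holds). The fingers move at their own pace and stop on an object; "grip_force" is the grip in N (left out, the last holds). Time passes only in rows, so rows that do not move let the fingers close, or fill a call up. It gives the time, the measured TCP pose, the force, the opening and the grip force at its end, in the units of the state.
- sense(): the state, without advancing time (a new reading comes with each control period).
- eyes.snapshot(name): name is "scene" or "top"; returns (picture, depth): 420x560x3 uint8, red, green, blue; 420x560 float32, mm along the optical axis (not along the pixel's ray), 0 where there is no reading.
- eyes.get_calibration(name): a dict with "intrinsics" (3x3 intrinsics, pixels), "D" ([k1, k2, p1, p2, k3] as OpenCV has them; the pictures are not rectified), "R" (3x3) and "t" (3): a world point X has camera coordinates R X + t. Camera axes: x right, y down, z forward; pixel columns grow to the right and rows downward; lengths in mm; the calibration is good to about 2 mm. A picture is of the moment at which its call begins. get_calibration takes no time and is no camera call.
- job.hand_in(): hands the job in; it is judged then, once.
Trained networks look in the newest picture that a camera, given by its name, has taken for a name from the list of things; names that differ only in an ending like _2 or _b are one class to them, and where a whole thing is asked for, a point or a joint stands for the part that bears it (a point fixed in the world has none). Each returns a list of dicts, best first, with "confidence" (0 to 1); they miss things now and then, are a little off and sometimes report something else, mostly with a low value. They report only what shows in the picture. A call takes as long as a camera call. They do not tell look-alikes from the thing itself.
- models.boxes_of(name, camera): "xyz" ([x, y, z] in mm, in world coordinates, good to about 4 mm: the middle of the surface that is visible of it).
- models.cut_out(name, camera): "pixels" (420x560 bool, what is visible of it).
- models.place_of(name, camera): "xyz" ([x, y, z] in mm, in world coordinates, good to about 4 mm: a listed point, or the origin of a listed thing).
The state is a dict: "time": time; "joint_pos": joint angles; "qd": joint speeds; "joint_efforts": joint torques, N m; "tool_pos": TCP position; "tcp_rot": TCP orientation; "ft_force": force on the tool from outside, world axes, zero at the start; "wrist_torque": the same for the moment, N m; "finger_gap": finger opening in mm; "grip_force": force on a finger pad.
Only numpy, scipy, OpenCV 4.12 (cv2) and the standard library are available. Lean on these libraries where they do the work, as an engineer would, in place of code of your own. Each camera call takes 0.05 s, during which the arm holds its last target. There are 200 camera calls.

### The job

The cast aluminium brake adapter, which is to be drilled, has ridden up in the cam-lock vise and stands crooked above its two parallels. While the vise is still only nipped, tap it down with the nylon-faced drift, without heavy blows and never with the bare gripper, until it sits level on both parallels and holds them tight; then swing the cam lever fully home to lock the vise. Leave the drift standing upright on the bench clear of the vise, the parallels lengthways under the adapter, and the caliper, the pliers and the bottom-bracket cup where they are.

Things in the scene. Friction and masses are not known exactly. Their poses are not given: they have to be found in the camera images.
- vise: Small grey cast-iron drill vise with steel jaw plates, bolted down, 162 x 198 mm. Origin on the bench top, midway between the jaws. x runs along the 100 mm wide jaws, +y points to the fixed jaw, -y to the tail with the cam lever, z up. Bed 30 mm, jaw tops 67 mm above the origin; jaws 24 mm apart (the adapter's width).
- adapter: Cast aluminium brake-adapter blank: bar 98 x 24 x 24 mm, on it two round domed bosses 23 mm across, 8 mm high, where to tap; 0.18 kg. Origin: centre of its underside; x lengthwise (sense of the vise's x). Starts nipped 2 to 9 mm above the parallels, -x end higher. Nipped, each end slides down under 5 to 14 N on its boss and stays there; locked, it hardly yields to 25 N. Seated: underside 50 mm, boss tops 82 mm above the vise's origin.
- boss_a (a point): Top of the dome of the boss at the adapter's -x end, 37 mm from its middle.
- boss_b (a point): Top of the dome of the boss at the adapter's +x end, 37 mm from its middle.
- adapter_end_a (a point): Middle of the adapter's lower edge at its -x end (underside).
- adapter_end_b (a point): Middle of the adapter's lower edge at its +x end (underside).
- parallel_fixed: Loose ground steel parallel, 130 x 6 x 20 mm, standing on edge on the vise bed beside the fixed jaw under the adapter, its ends sticking out past the jaws. Origin at the centre of its underside, x along its length.
- parallel_moving: The other parallel, the same, beside the moving jaw.
- drift: Loose hand drift standing upright on the bench: white nylon foot 38 mm across, 42 mm high, flat striking face underneath; above it a round steel handle 22 mm across (29 mm collar at 42 to 50 mm, 27 mm rim at the top); 122 mm high in all, 0.3 kg. Origin at the centre of its striking face, z up the handle.
- drift_grip (a point): Point on the drift's axis in the middle of the handle, 82 mm above its striking face: where to grip.
- vise_lever (a joint): Angle of the cam lever about a vertical axis, rad: 0 = straight out from the tail (vise's -y), 1.4 = fully home at its stop (towards the vise's -x); closes clockwise seen from above. Starts at 0 to 0.1 (jaws only nipped), takes about 3 to 6 N at the knob, stays where it is left.
- lever_knob (a point): Centre of the upright black knob at the end of the cam lever: 21 to 23 mm across, 42 mm high (66 to 108 mm above the bench), this point 90 mm above the bench. It runs on a circle of 100 mm radius round lever_pivot.
- lever_pivot (a point): Axis of the cam lever, 103 mm from the vise's origin towards -y, 60 mm above the bench.
- caliper: Loose black brake caliper, 30 x 55 x 36 mm, a bystander. Origin under its centre.
- pliers: Loose needle-nose pliers, 161 x 57 x 14 mm, lying flat, a bystander. Origin under the centre.
- cup: Loose black toothed bottom-bracket cup, 47 mm across and 24 mm high, a bystander. Origin under its centre.
Mind the look-alikes: they are no part of the job. Of the things that look like the drift, take the one that is nearest to the robot's base at the start.

How it is judged:
By the outcome, as a careful person would: the job done as asked, in the order asked, and still so for the second after the job is handed in, with the robot touching nothing.
It also fails if it takes over 67 s, if anything falls off the work surface, if the arm or the gripper's body presses on something with over 40 N, if the wrist force passes 120 N, or if a joint passes its speed limit or range.

## Working session

There is one attempt and no reset: what is moved stays moved. The work goes in short steps, Python scripts to look and compute and a tool call to move; the robot and the scene stay as the last step left them, time stands still between calls to the robot, and variables do not carry over. Pictures are saved under pics/ and viewed, at most 10 in all, crops included, and the job is handed in when it is done.

Besides the shell and the picture viewer there is one more tool, called after "Request:" by a JSON object that holds its "op" and its "data", one argument or row to a line. apply_moves: Moves the arm, as the interface text tells. Its arguments: {"type":"object","properties":{"rows":{"type":"array"},"fingers":{"type":"number"},"grip_force":{"type":"number"}},"required":["rows"]}

```bash
mkdir -p pics
cat > h.py <<'E'
import numpy as np, cv2
from bench import sense, eyes, job, models
from scipy.spatial.transform import Rotation as Ro
def cloud(cam,depth):
    c=eyes.get_calibration(cam);K=np.array(c["intrinsics"],float);D=np.array(c["D"],float);R=np.array(c["R"]);t=np.array(c["t"]).ravel()
    h,w=depth.shape;u,v=np.meshgrid(np.arange(w),np.arange(h))
    p=cv2.undistortPoints(np.stack([u,v],-1).reshape(-1,1,2).astype(np.float32),K,D).reshape(h,w,2)
    P=np.dstack([p[...,0]*depth,p[...,1]*depth,depth])
    W=(P-t)@R; W[depth<=0]=np.nan
    return W
def proj(cam,X):
    c=eyes.get_calibration(cam)
    return cv2.projectPoints(np.array(X,float).reshape(-1,1,3),cv2.Rodrigues(np.array(c["R"],float))[0],np.array(c["t"],float),np.array(c["intrinsics"],float),np.array(c["D"],float))[0].reshape(-1,2)
def snap(cam,fn):
    im,d=eyes.snapshot(cam);cv2.imwrite("pics/"+fn,im[...,::-1]);return im,d
def st():
    s=sense();print({k:np.round(s[k],2).tolist() for k in("time","tool_pos","tcp_rot","ft_force","finger_gap","grip_force","joint_pos")})
E
python3 - <<'E'
from h import *
np.set_printoptions(precision=1,suppress=True)
st()
for cam in("top","scene"):
    im,d=snap(cam,cam+"0.png");np.save(cam+"0.npy",d)
    for n in("vise","adapter","boss_a","adapter_end_a","drift","drift_grip","lever_knob","lever_pivot","caliper","pliers","cup","parallel_fixed"):
        print(cam,n,[(np.round(r["xyz"],0).tolist(),round(r["confidence"],2)) for r in models.place_of(n,cam)[:4]])
E
```

```text
{'time': 0.0, 'tool_pos': [220.06, -557.52, 200.54], 'tcp_rot': [-179.89, -0.01, 21.53], 'ft_force': [0.32, -0.68, -0.52], 'finger_gap': 85.42, 'grip_force': 0.0, 'joint_pos': [-73.36, 7.51, 85.33, 0.0, 87.26, -4.89]}
top vise [([600.0, 33.0, -1.0], 0.71)]
top adapter [([596.0, 29.0, 58.0], 0.51)]
top boss_a [([560.0, 16.0, 87.0], 0.79), ([633.0, 37.0, 90.0], 0.54)]
top adapter_end_a [([551.0, 20.0, 57.0], 0.83), ([645.0, 40.0, 54.0], 0.65)]
top drift [([473.0, 446.0, -2.0], 0.79), ([578.0, 350.0, -2.0], 0.69), ([450.0, 358.0, -3.0], 0.61), ([527.0, 406.0, 2.0], 0.6)]
top drift_grip [([452.0, 358.0, 85.0], 0.78), ([574.0, 349.0, 84.0], 0.75), ([473.0, 452.0, 84.0], 0.69), ([528.0, 409.0, 82.0], 0.59)]
top lever_knob [([644.0, -170.0, 91.0], 0.73)]
top lever_pivot [([624.0, -71.0, 64.0], 0.87), ([777.0, 73.0, 0.0], 0.64)]
top caliper [([464.0, -396.0, 5.0], 0.69)]
top pliers [([728.0, -316.0, -2.0], 0.65), ([642.0, 39.0, 56.0], 0.63)]
top cup [([779.0, 76.0, 2.0], 0.48)]
top parallel_fixed [([624.0, -72.0, 60.0], 0.2)]
scene vise [([597.0, 29.0, -0.0], 0.77)]
scene adapter [([596.0, 31.0, 57.0], 0.74)]
scene boss_a [([562.0, 24.0, 89.0], 0.59), ([644.0, 41.0, 53.0], 0.32)]
scene adapter_end_a [([554.0, 21.0, 58.0], 0.64), ([644.0, 39.0, 53.0], 0.62)]
scene drift [([473.0, 451.0, -0.0], 0.91), ([573.0, 353.0, 1.0], 0.84), ([524.0, 408.0, -1.0], 0.59)]
scene drift_grip [([524.0, 405.0, 81.0], 0.86), ([472.0, 448.0, 78.0], 0.71), ([574.0, 348.0, 81.0], 0.7), ([448.0, 355.0, 78.0], 0.62)]
scene lever_knob [([648.0, -165.0, 85.0], 0.84)]
scene lever_pivot [([621.0, -72.0, 63.0], 0.65)]
scene caliper [([463.0, -399.0, -4.0], 0.44)]
scene pliers [([731.0, -324.0, 2.0], 0.6)]
scene cup [([780.0, 74.0, -3.0], 0.72), ([450.0, 356.0, 2.0], 0.22)]
scene parallel_fixed []
```

```bash
cd pics; python3 -c "
import cv2,numpy as np
a=cv2.imread('top0.png');b=cv2.imread('scene0.png');cv2.imwrite('a.png',a)"
```

```text
(no output)
```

View pics/top0.png

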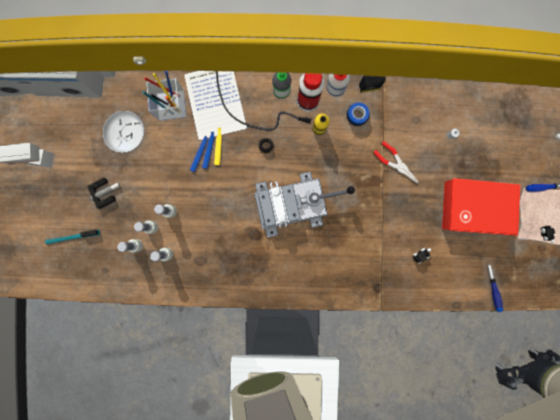

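View pics/scene0.png

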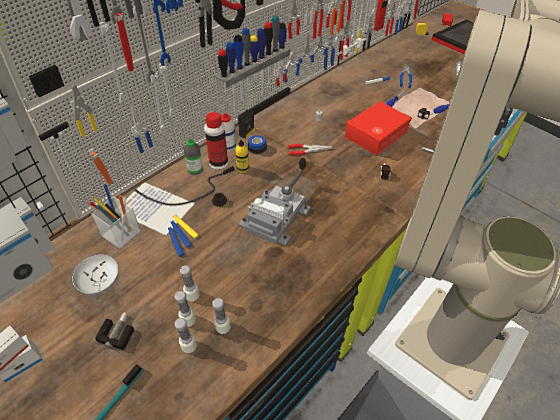

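The top view shows the vise at about (290,203) with its knob at (350,190), and four drift look-alikes at (165,211), (146,227), (129,246) and (161,255). The one nearest the base is at about (450,357) mm, pixel (161,255). Next I'll refine the positions from depth.

Run:
```python
from h import *
np.set_printoptions(precision=1,suppress=True,linewidth=150)
for cam in("top","scene"):
    W=cloud(cam,np.load(cam+"0.npy"))
    def reg(c,r,z0,z1,what):
        m=(np.hypot(W[...,0]-c[0],W[...,1]-c[1])<r)&(W[...,2]>z0)&(W[...,2]<z1)
        p=W[m]
        if len(p): print(cam,what,len(p),"med",np.median(p,0),"mid",(p.min(0)+p.max(0))/2,"ext",np.ptp(p,axis=0))
    reg((450,357),45,110,135,"drift top"); reg((450,357),45,50,135,"drift h"); reg((450,357),45,15,50,"drift foot")
    reg((646,-168),35,98,115,"knob top");reg((646,-168),35,70,115,"knob");
    reg((561,20),25,82,110,"boss a");reg((634,39),25,80,110,"boss b")
    reg((600,400),20,-20,20,"bench");reg((500,0),20,-20,20,"bench")
    m=(np.hypot(W[...,0]-598,W[...,1]-31)<80)&(W[...,2]>60)&(W[...,2]<71)
    if m.sum(): print("jaw tops",cv2.minAreaRect(W[m][:,:2].astype(np.float32)),m.sum())
a=cv2.imread("pics/top0.png")[165:245,240:360];b=cv2.imread("pics/scene0.png")[155:245,235:335]
cv2.imwrite("pics/c1.png",np.vstack([cv2.resize(a,(450,300),interpolation=3),cv2.resize(b,(450,300),interpolation=3)]))
```

```text
top drift top 73 med [450.7 354.9 122.4] mid [451.9 355.7 120. ] ext [24.  22.  13.1]
top drift h 135 med [452.4 350.8 117.1] mid [450.7 354.4  88.3] ext [26.2 24.5 76.5]
top drift foot 85 med [454.6 344.8  39.1] mid [451.2 354.2  32.4] ext [34.7 35.  34.5]
top knob top 41 med [ 642.2 -165.8  106.9] mid [ 644.1 -167.   106.2] ext [19.6 17.2 14.4]
top knob 56 med [ 642.1 -165.7  103.8] mid [ 643.9 -166.5   97.5] ext [21.7 18.3 31.9]
top boss a 82 med [564.7  22.   88.3] mid [567.6  20.4  89. ] ext [33.3 25.4 13.7]
top boss b 74 med [630.4  38.4  83.9] mid [627.9  38.5  85.9] ext [33.9 25.2 11.6]
top bench 118 med [602.3 403.6   0.9] mid [599.2 399.8   0.1] ext [36.1 37.5 12.3]
top bench 145 med [500.3  -0.9   0.7] mid [500.3   0.3   1.8] ext [35.6 38.5 13. ]
jaw tops ((597.925048828125, 28.172988891601562), (99.95818328857422, 99.51852416992188), 14.204497337341309) 926
scene drift top 97 med [446.4 358.9 121. ] mid [447.6 358.  118.2] ext [23.  23.4 12.4]
scene drift h 221 med [443.4 362.1 102.1] mid [447.3 358.2  87.2] ext [23.7 26.3 74.4]
scene drift foot 147 med [437.8 366.3  38.3] mid [446.7 359.3  32.5] ext [37.3 35.  34.1]
scene knob top 26 med [ 637.9 -162.5  102.9] mid [ 640.8 -164.2  103.8] ext [14.9 19.  11.3]
scene knob 66 med [ 637.2 -159.5   93.7] mid [ 639.1 -163.8   89.8] ext [21.2 19.8 39.3]
scene boss a 48 med [558.8  25.6  86.3] mid [562.3  27.   86.8] ext [32.5 24.1  9.1]
scene boss b 31 med [630.6  42.6  84.1] mid [632.1  42.7  83.8] ext [19.4 23.1  6.2]
scene bench 123 med [601.9 403.8   0.5] mid [600.5 401.9   0.8] ext [38.7 33.   9. ]
scene bench 114 med [500.2  -0.6  -0.6] mid [500.4  -0.2   0. ] ext [38.4 37.7  9.3]
jaw tops ((594.3919067382812, 30.463409423828125), (102.43013763427734, 100.812744140625), 13.897061347961426) 613
```

View pics/c1.png

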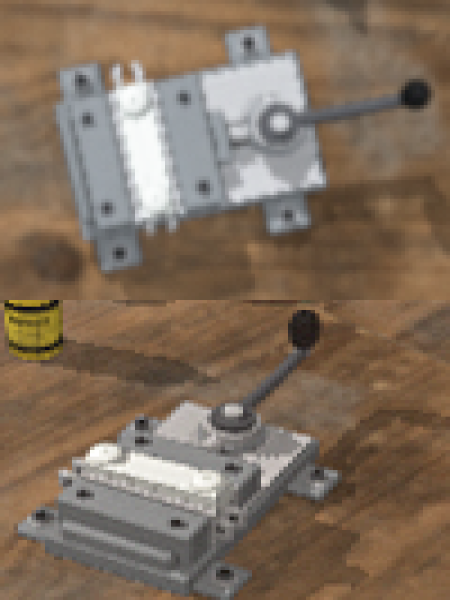

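The crop shows the adapter between the jaws, with the parallels sticking out at both ends and the lever straight out. The measurements agree with the sizes given. I'll write a planner for the move numbers.

```bash
cat >> h.py <<'E'
def plan(wps):
    """wps: list of (x,y,z,yaw,nrows); prints tool-frame rows, rounded"""
    s=sense();p=np.array(s["tool_pos"],float);yaw=s["tcp_rot"][2]
    R=Ro.from_euler("xyz",s["tcp_rot"],degrees=True)
    for x,y,z,yw,n in wps:
        for i in range(n):
            k=n-i
            d=R.inv().apply((np.array([x,y,z])-p)/k); d=np.round(d,1)
            Rt=Ro.from_euler("xyz",[180,0,yw],degrees=True)
            rv=np.round((R.inv()*Rt).as_rotvec()/k,3)
            print([*d.tolist(),*rv.tolist()],end=",\n" if k==1 else ",")
            p=p+R.apply(d);R=R*Ro.from_rotvec(rv)
E
python3 -c "
from h import *
plan([(400,-320,210,45,5),(450,20,215,45,6),(449.7,356.9,200,45,6),(449.7,356.9,63,45,3)])"
```

```text
[50.9, -31.1, -1.7, -0.0, -0.0, -0.082],[53.3, -26.8, -1.7, -0.0, -0.0, -0.082],[55.3, -22.4, -1.7, -0.0, -0.0, -0.082],[57.0, -17.8, -1.7, -0.0, -0.0, -0.082],[58.2, -13.0, -1.6, -0.0, -0.0, -0.082],
[46.0, -34.2, -0.8, -0.0, -0.0, 0.0],[46.0, -34.2, -0.8, -0.0, -0.0, 0.0],[46.0, -34.1, -0.8, -0.0, -0.0, 0.0],[46.0, -34.2, -0.9, -0.0, -0.0, 0.0],[45.9, -34.1, -0.8, -0.0, -0.0, 0.0],[46.0, -34.2, -0.9, -0.0, -0.0, 0.0],
[39.7, -39.7, 2.5, -0.0, -0.0, 0.0],[39.7, -39.7, 2.5, -0.0, -0.0, 0.0],[39.7, -39.7, 2.5, -0.0, -0.0, 0.0],[39.7, -39.7, 2.5, -0.0, -0.0, 0.0],[39.6, -39.8, 2.5, -0.0, -0.0, 0.0],[39.7, -39.7, 2.5, -0.0, -0.0, 0.0],
[-0.0, -0.0, 45.7, -0.0, -0.0, 0.0],[-0.0, -0.0, 45.7, -0.0, -0.0, 0.0],[-0.0, -0.0, 45.6, -0.0, -0.0, 0.0],
```

Request:
{"op": "apply_moves", "data": {
  "rows": [
    [50.9,-31.1,-2,0,0,-0.082],
    [53.3,-26.8,-2,0,0,-0.082],
    [55.3,-22.4,-2,0,0,-0.082],
    [57,-17.8,-2,0,0,-0.082],
    [58,-13,-2,0,0,-0.082]
  ],
  "fingers": 65
}}

```text
time: 1.92
tool_pos: [400.8, -318.6, 211.9]
tcp_rot: [180.0, -0.0, 45.2]
ft_force: [1.2, -0.4, -0.0]
finger_gap: 64.7
grip_force: 0.0
```

Request:
{"op": "apply_moves", "data": {
  "rows": [
    [46,-34,-1,0,0,0],
    [46,-34,-1,0,0,0],
    [46,-34,-1,0,0,0],
    [46,-34,-1,0,0,0],
    [46,-34,-1,0,0,0]
  ]
}}

```text
time: 2.55
tool_pos: [442.2, -35.5, 217.0]
tcp_rot: [179.9, -0.0, 45.0]
ft_force: [0.7, -0.1, -1.2]
finger_gap: 64.8
grip_force: 0.0
```

Request:
{"op": "apply_moves", "data": {
  "rows": [
    [46,-34,0,0,0,0],
    [39.7,-39.7,2,0,0,0],
    [39.7,-39.7,2,0,0,0],
    [39.7,-39.7,2,0,0,0],
    [39.7,-39.7,2,0,0,0]
  ]
}}

```text
time: 3.18
tool_pos: [450.4, 245.8, 208.8]
tcp_rot: [180.0, -0.0, 45.0]
ft_force: [1.4, 0.4, -0.2]
finger_gap: 65.0
grip_force: 0.0
```

Request:
{"op": "apply_moves", "data": {
  "rows": [
    [39,-39.5,1,0,0,0],
    [39,-39.5,1,0,0,0],
    [0,0,45,0,0,0],
    [0,0,45,0,0,0],
    [0,0,30,0,0,0]
  ]
}}

```text
time: 3.8
tool_pos: [448.5, 354.4, 84.0]
tcp_rot: [-180.0, 0.1, 45.1]
ft_force: [-0.3, 0.3, -0.2]
finger_gap: 64.8
grip_force: 0.0
```

```bash
python3 -c "
from h import *
st();im,d=snap('scene','s1.png');im2,_=snap('top','t1.png')
p=proj('scene',[[450,357,80]])[0].astype(int);q=proj('top',[[450,357,80]])[0].astype(int)
f=lambda a,p:cv2.resize(a[p[1]-45:p[1]+45,p[0]-50:p[0]+50][...,::-1],(400,360),interpolation=2)
cv2.imwrite('pics/c2.png',np.hstack([f(im,p),f(im2,q)]))"
```

```text
{'time': 3.8, 'tool_pos': [448.52, 354.44, 83.98], 'tcp_rot': [-179.97, 0.15, 45.06], 'ft_force': [-0.34, 0.25, -0.22], 'finger_gap': 64.78, 'grip_force': 0.0, 'joint_pos': [33.18, 8.21, 97.04, -0.0, 74.91, 78.12]}
```

View pics/c2.png

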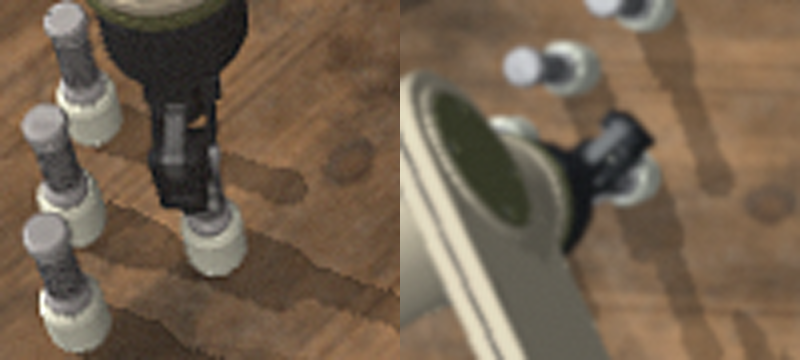

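The crop shows the fingers straddling the right drift. I'll lower 21 mm and close.

Request:
{"op": "apply_moves", "data": {
  "rows": [
    [2.6,-1,10,0,0,0],
    [0,0,11,0,0,0],
    [0,0,0,0,0,0],
    [0,0,0,0,0,0],
    [0,0,0,0,0,0]
  ]
}}

```text
time: 4.53
tool_pos: [451.3, 357.6, 66.3]
tcp_rot: [180.0, -0.1, 45.0]
ft_force: [0.2, 0.5, 0.5]
finger_gap: 65.1
grip_force: 0.0
```

Request:
{"op": "apply_moves", "data": {
  "rows": [
    [0,0,0,0,0,0],
    [0,0,0,0,0,0],
    [0,0,0,0,0,0],
    [0,0,0,0,0,0],
    [0,0,0,0,0,0]
  ],
  "fingers": 10,
  "grip_force": 90
}}

```text
time: 5.15
tool_pos: [451.2, 357.7, 66.1]
tcp_rot: [180.0, -0.1, 45.0]
ft_force: [-0.5, -0.0, 4.2]
finger_gap: 20.1
grip_force: 88.0
```

```bash
python3 -c "
from h import *
st()
plan([(450,357,200,45,4),(540,180,215,30,4),(561,21.5,165,14,4)])"
```

```text
{'time': 5.15, 'tool_pos': [451.2, 357.7, 66.07], 'tcp_rot': [180.0, -0.05, 45.02], 'ft_force': [-0.55, -0.03, 4.21], 'finger_gap': 20.1, 'grip_force': 88.02, 'joint_pos': [33.3, 9.7, 97.37, 0.01, 72.88, 78.27]}
[-0.3, -0.1, -33.5, 0.0, -0.0, 0.0],[-0.3, -0.1, -33.5, 0.0, -0.0, 0.0],[-0.3, -0.1, -33.5, 0.0, -0.0, 0.0],[-0.3, -0.0, -33.4, 0.0, -0.001, 0.0],
[-15.4, 47.2, -3.8, 0.0, 0.0, 0.066],[-12.3, 48.1, -3.7, 0.0, 0.0, 0.065],[-9.1, 48.8, -3.8, 0.0, 0.0, 0.066],[-5.8, 49.3, -3.7, 0.0, 0.0, 0.065],
[-15.3, 36.9, 12.5, 0.0, 0.0, 0.07],[-12.7, 37.9, 12.5, 0.0, 0.0, 0.07],[-10.0, 38.7, 12.5, 0.0, 0.0, 0.07],[-7.2, 39.3, 12.5, 0.0, 0.0, 0.069],
```

Request:
{"op": "apply_moves", "data": {
  "rows": [
    [0,0,-33.5,0,0,0],
    [0,0,-33.5,0,0,0],
    [0,0,-33.5,0,0,0],
    [0,0,-33.5,0,0,0],
    [0,0,0,0,0,0]
  ]
}}

```text
time: 5.78
tool_pos: [452.3, 358.3, 202.3]
tcp_rot: [179.9, -0.3, 45.0]
ft_force: [-0.2, -0.1, -3.1]
finger_gap: 19.8
grip_force: 88.1
```

Request:
{"op": "apply_moves", "data": {
  "rows": [
    [-15.4,47.2,-4,0,0,0.066],
    [-12.3,48.1,-4,0,0,0.066],
    [-9.1,48.8,-4,0,0,0.066],
    [-5.8,49.3,-4,0,0,0.065],
    [0,0,0,0,0,0]
  ]
}}

```text
time: 6.4
tool_pos: [541.3, 176.8, 213.2]
tcp_rot: [180.0, 0.2, 29.7]
ft_force: [0.4, 0.4, -2.3]
finger_gap: 19.7
grip_force: 88.7
```

Request:
{"op": "apply_moves", "data": {
  "rows": [
    [-15.3,36.9,4,0,0,0.07],
    [-12.7,37.9,5,0,0,0.07],
    [-10,38.7,5,0,0,0.07],
    [-7.2,39.3,10,0,0,0.069],
    [0,0,12,0,0,0]
  ]
}}

```text
time: 7.02
tool_pos: [560.8, 20.1, 177.3]
tcp_rot: [-180.0, 0.1, 13.8]
ft_force: [-0.6, 0.0, -2.3]
finger_gap: 19.6
grip_force: 88.9
```

```bash
python3 -c "
from h import *
st();im,d=snap('scene','s2.png');im2,d2=snap('top','t2.png')
np.set_printoptions(precision=1,suppress=True)
for c,dd in(('scene',d),('top',d2)):
    W=cloud(c,dd);m=(np.hypot(W[...,0]-561,W[...,1]-21)<30)&(W[...,2]>95)&(W[...,2]<155);p=W[m]
    if len(p):print(c,len(p),(p.min(0)+p.max(0))/2,np.ptp(p,axis=0))
p=proj('scene',[[590,30,90]])[0].astype(int);q=proj('top',[[590,30,90]])[0].astype(int)
f=lambda a,p:cv2.resize(a[p[1]-45:p[1]+45,p[0]-50:p[0]+50][...,::-1],(400,360),interpolation=2)
cv2.imwrite('pics/c3.png',np.hstack([f(im,p),f(im2,q)]))"
```

```text
{'time': 7.02, 'tool_pos': [560.79, 20.08, 177.29], 'tcp_rot': [-179.99, 0.14, 13.8], 'ft_force': [-0.61, 0.02, -2.31], 'finger_gap': 19.64, 'grip_force': 88.92, 'joint_pos': [-3.16, 2.33, 93.25, -0.03, 84.56, 73.04]}
scene 168 [556.1  25.  132.2] [36.6 32.9 45.2]
```

View pics/c3.png

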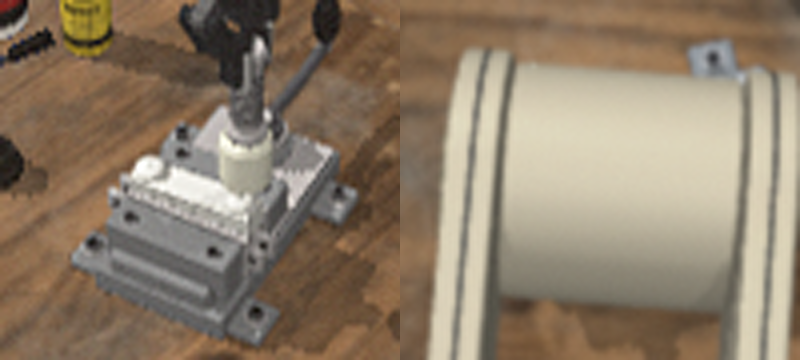

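The drift hangs upright over boss a, at (245,165) in the crop. I'll come down gently while watching the force.

Request:
{"op": "apply_moves", "data": {
  "rows": [
    [0,0,5,0,0,0],
    [0,0,5,0,0,0],
    [0,0,4,0,0,0],
    [0,0,2,0,0,0],
    [0,0,1,0,0,0]
  ]
}}

```text
time: 7.75
tool_pos: [561.6, 22.0, 162.6]
tcp_rot: [180.0, -0.0, 14.0]
ft_force: [0.6, -0.5, -2.3]
finger_gap: 20.1
grip_force: 88.9
```

Request:
{"op": "apply_moves", "data": {
  "rows": [
    [0,0,1,0,0,0],
    [0,0,1,0,0,0],
    [0,0,1,0,0,0],
    [0,0,0.5,0,0,0],
    [0,0,0,0,0,0]
  ]
}}

```text
time: 8.38
tool_pos: [561.6, 21.9, 159.0]
tcp_rot: [-180.0, 0.0, 14.0]
ft_force: [-0.2, -0.8, -2.1]
finger_gap: 19.6
grip_force: 88.9
```

Request:
{"op": "apply_moves", "data": {
  "rows": [
    [0,0,1,0,0,0],
    [0,0,1,0,0,0],
    [0,0,1,0,0,0],
    [0,0,0,0,0,0],
    [0,0,0,0,0,0]
  ]
}}

```text
time: 9.0
tool_pos: [561.6, 21.9, 156.1]
tcp_rot: [-180.0, -0.0, 14.0]
ft_force: [0.4, 0.8, -2.9]
finger_gap: 19.9
grip_force: 88.9
```

Request:
{"op": "apply_moves", "data": {
  "rows": [
    [0,0,1,0,0,0],
    [0,0,1,0,0,0],
    [0,0,1,0,0,0],
    [0,0,0,0,0,0],
    [0,0,0,0,0,0]
  ]
}}

```text
time: 9.62
tool_pos: [562.4, 21.9, 154.7]
tcp_rot: [180.0, -0.1, 14.0]
ft_force: [-1.6, 0.7, 6.6]
finger_gap: 19.8
grip_force: 90.1
```

Request:
{"op": "apply_moves", "data": {
  "rows": [
    [0,0,1,0,0,0],
    [0,0,1,0,0,0],
    [0,0,1,0,0,0],
    [0,0,0,0,0,0],
    [0,0,0,0,0,0]
  ]
}}

```text
time: 10.25
tool_pos: [562.3, 21.9, 151.7]
tcp_rot: [180.0, -0.1, 14.0]
ft_force: [-2.1, 0.4, 8.3]
finger_gap: 19.8
grip_force: 90.1
```

Request:
{"op": "apply_moves", "data": {
  "rows": [
    [0,0,1,0,0,0],
    [0,0,1,0,0,0],
    [0,0,0,0,0,0],
    [0,0,0,0,0,0],
    [0,0,0,0,0,0]
  ]
}}

```text
time: 10.88
tool_pos: [562.2, 21.9, 149.7]
tcp_rot: [180.0, -0.1, 14.0]
ft_force: [-2.7, -0.6, 7.4]
finger_gap: 20.1
grip_force: 90.2
```

Request:
{"op": "apply_moves", "data": {
  "rows": [
    [0,0,1,0,0,0],
    [0,0,0,0,0,0],
    [0,0,0.5,0,0,0],
    [0,0,0,0,0,0],
    [0,0,0,0,0,0]
  ]
}}

```text
time: 11.5
tool_pos: [562.2, 21.9, 148.4]
tcp_rot: [180.0, -0.1, 14.0]
ft_force: [-3.2, 0.3, 9.2]
finger_gap: 20.0
grip_force: 90.2
```

Request:
{"op": "apply_moves", "data": {
  "rows": [
    [0,0,0.5,0,0,0],
    [0,0,0,0,0,0],
    [0,0,0.5,0,0,0],
    [0,0,0,0,0,0],
    [0,0,0,0,0,0]
  ]
}}

```text
time: 12.12
tool_pos: [562.4, 21.9, 147.7]
tcp_rot: [180.0, -0.1, 14.0]
ft_force: [-3.9, 0.5, 10.3]
finger_gap: 19.7
grip_force: 90.5
```

Request:
{"op": "apply_moves", "data": {
  "rows": [
    [0,0,0.5,0,0,0],
    [0,0,0,0,0,0],
    [0,0,0.5,0,0,0],
    [0,0,0,0,0,0],
    [0,0,0,0,0,0]
  ]
}}

```text
time: 12.75
tool_pos: [562.8, 21.9, 147.6]
tcp_rot: [179.9, -0.2, 14.0]
ft_force: [-4.0, 0.3, 14.4]
finger_gap: 20.0
grip_force: 90.9
```

Request:
{"op": "apply_moves", "data": {
  "rows": [
    [0,0,0.5,0,0,0],
    [0,0,0,0,0,0],
    [0,0,0.5,0,0,0],
    [0,0,0,0,0,0],
    [0,0,0,0,0,0]
  ]
}}

```text
time: 13.38
tool_pos: [563.2, 22.0, 147.5]
tcp_rot: [179.9, -0.3, 14.0]
ft_force: [-5.8, 0.9, 18.5]
finger_gap: 20.0
grip_force: 91.5
```

End a is seated: the height matches 82 mm and the force is climbing. Next is boss b, 74 mm along tool x.

Request:
{"op": "apply_moves", "data": {
  "rows": [
    [0,0,-8,0,0,0],
    [0,0,-8,0,0,0],
    [37,0,0,0,0,0],
    [36,0,0,0,0,0],
    [0,0,0,0,0,0]
  ]
}}

```text
time: 14.0
tool_pos: [633.5, 40.0, 158.3]
tcp_rot: [-180.0, 0.1, 14.0]
ft_force: [-0.1, -0.4, -2.8]
finger_gap: 19.8
grip_force: 88.9
```

Request:
{"op": "apply_moves", "data": {
  "rows": [
    [0,0,3,0,0,0],
    [0,0,2,0,0,0],
    [0,0,1,0,0,0],
    [0,0,1,0,0,0],
    [0,0,0,0,0,0]
  ]
}}

```text
time: 14.62
tool_pos: [632.3, 39.5, 152.7]
tcp_rot: [180.0, -0.0, 14.0]
ft_force: [-0.1, -0.6, -2.3]
finger_gap: 20.2
grip_force: 88.9
```

Request:
{"op": "apply_moves", "data": {
  "rows": [
    [0,0,1,0,0,0],
    [0,0,1,0,0,0],
    [0,0,1,0,0,0],
    [0,0,0,0,0,0],
    [0,0,0,0,0,0]
  ]
}}

```text
time: 15.25
tool_pos: [632.5, 39.5, 149.7]
tcp_rot: [-180.0, -0.0, 14.0]
ft_force: [0.4, 0.5, -1.8]
finger_gap: 19.7
grip_force: 89.1
```

Request:
{"op": "apply_moves", "data": {
  "rows": [
    [0,0,0.5,0,0,0],
    [0,0,0.5,0,0,0],
    [0,0,0.5,0,0,0],
    [0,0,0.5,0,0,0],
    [0,0,0,0,0,0]
  ]
}}

```text
time: 15.88
tool_pos: [633.1, 39.6, 148.9]
tcp_rot: [180.0, -0.1, 14.0]
ft_force: [-1.4, 1.4, 7.1]
finger_gap: 19.5
grip_force: 89.6
```

Request:
{"op": "apply_moves", "data": {
  "rows": [
    [0,0,0.5,0,0,0],
    [0,0,0,0,0,0],
    [0,0,0.5,0,0,0],
    [0,0,0,0,0,0],
    [0,0,0,0,0,0]
  ]
}}

```text
time: 16.5
tool_pos: [633.2, 39.6, 148.0]
tcp_rot: [180.0, -0.1, 14.0]
ft_force: [-1.8, -0.3, 6.4]
finger_gap: 20.1
grip_force: 89.6
```

Request:
{"op": "apply_moves", "data": {
  "rows": [
    [0,0,0.5,0,0,0],
    [0,0,0,0,0,0],
    [0,0,0.5,0,0,0],
    [0,0,0,0,0,0],
    [0,0,0,0,0,0]
  ]
}}

```text
time: 17.12
tool_pos: [633.5, 39.7, 147.6]
tcp_rot: [180.0, -0.2, 14.0]
ft_force: [-2.0, 0.7, 9.1]
finger_gap: 19.6
grip_force: 90.0
```

Request:
{"op": "apply_moves", "data": {
  "rows": [
    [0,0,0.5,0,0,0],
    [0,0,0,0,0,0],
    [0,0,0.5,0,0,0],
    [0,0,0,0,0,0],
    [0,0,0,0,0,0]
  ]
}}

```text
time: 17.75
tool_pos: [633.9, 39.8, 147.4]
tcp_rot: [180.0, -0.2, 14.0]
ft_force: [-2.4, 0.6, 12.2]
finger_gap: 19.7
grip_force: 90.7
```

Request:
{"op": "apply_moves", "data": {
  "rows": [
    [0,0,0.5,0,0,0],
    [0,0,0.5,0,0,0],
    [0,0,0.5,0,0,0],
    [0,0,0,0,0,0],
    [0,0,0,0,0,0]
  ]
}}

```text
time: 18.38
tool_pos: [634.5, 39.9, 147.3]
tcp_rot: [179.9, -0.3, 14.0]
ft_force: [-3.0, 1.2, 18.4]
finger_gap: 19.8
grip_force: 91.4
```

Request:
{"op": "apply_moves", "data": {
  "rows": [
    [0,0,-8,0,0,0],
    [0,0,-8,0,0,0],
    [-37,0,0,0,0,0],
    [-37,0,0,0,0,0],
    [0,0,4,0,0,0]
  ]
}}

```text
time: 19.0
tool_pos: [558.3, 21.2, 154.3]
tcp_rot: [-180.0, 0.1, 13.9]
ft_force: [0.4, 0.5, -3.8]
finger_gap: 19.9
grip_force: 89.0
```

Request:
{"op": "apply_moves", "data": {
  "rows": [
    [0,0,3,0,0,0],
    [0,0,2,0,0,0],
    [0,0,2,0,0,0],
    [0,0,1,0,0,0],
    [0,0,0,0,0,0]
  ]
}}

```text
time: 19.62
tool_pos: [561.2, 21.7, 147.7]
tcp_rot: [180.0, -0.1, 14.0]
ft_force: [-0.5, 1.4, 2.8]
finger_gap: 20.0
grip_force: 89.4
```

Request:
{"op": "apply_moves", "data": {
  "rows": [
    [0,0,0.5,0,0,0],
    [0,0,0.5,0,0,0],
    [0,0,0.5,0,0,0],
    [0,0,0.5,0,0,0],
    [0,0,0.5,0,0,0]
  ]
}}

```text
time: 20.25
tool_pos: [562.1, 21.9, 147.4]
tcp_rot: [180.0, -0.2, 14.0]
ft_force: [-2.8, 1.0, 15.8]
finger_gap: 20.0
grip_force: 91.1
```

Request:
{"op": "apply_moves", "data": {
  "rows": [
    [0,0,0.5,0,0,0],
    [0,0,0.5,0,0,0],
    [0,0,0,0,0,0],
    [0,0,0,0,0,0],
    [0,0,0,0,0,0]
  ]
}}

```text
time: 20.88
tool_pos: [562.6, 21.9, 147.4]
tcp_rot: [179.9, -0.3, 14.0]
ft_force: [-3.6, 1.6, 18.2]
finger_gap: 20.1
grip_force: 91.4
```

Both ends now stop at the same height, 147.3 to 147.4. I'll put the drift down at (470,250).

```bash
python3 -c "
from h import *
plan([(562,22,200,14,2),(470,250,185,14,6),(470,250,80,14,4)])"
```

```text
[-0.1, -0.1, -26.3, 0.001, -0.003, -0.0],[-0.3, -0.1, -26.3, 0.0, -0.002, -0.0],
[-5.7, -40.6, 2.5, 0.0, -0.0, -0.0],[-5.7, -40.6, 2.5, 0.0, -0.0, -0.0],[-5.7, -40.6, 2.5, 0.0, -0.0, -0.0],[-5.7, -40.6, 2.5, 0.0, -0.0, -0.0],[-5.7, -40.5, 2.5, 0.0, -0.0, -0.0],[-5.7, -40.6, 2.5, 0.0, -0.0, -0.0],
[0.0, 0.0, 26.2, 0.0, -0.0, -0.0],[0.0, 0.0, 26.3, 0.0, -0.0, -0.0],[0.0, 0.0, 26.2, 0.0, -0.0, -0.0],[0.0, 0.0, 26.3, 0.0, -0.0, -0.0],
```

Request:
{"op": "apply_moves", "data": {
  "rows": [
    [0,0,-26,0,0,0],
    [0,0,-27,0,0,0],
    [-5.7,-40.6,2,0,0,0],
    [-5.7,-40.6,2,0,0,0],
    [-5.7,-40.6,2,0,0,0]
  ]
}}

```text
time: 21.5
tool_pos: [513.8, 136.5, 190.0]
tcp_rot: [-180.0, 0.0, 13.9]
ft_force: [0.8, 0.2, -3.1]
finger_gap: 19.7
grip_force: 89.1
```

Request:
{"op": "apply_moves", "data": {
  "rows": [
    [-5.7,-40.6,2,0,0,0],
    [-5.7,-40.6,2,0,0,0],
    [-5.7,-40.6,2,0,0,0],
    [0,0,26,0,0,0],
    [0,0,26,0,0,0]
  ]
}}

```text
time: 22.12
tool_pos: [468.2, 250.4, 131.7]
tcp_rot: [180.0, -0.0, 14.1]
ft_force: [0.1, -1.0, -2.8]
finger_gap: 19.8
grip_force: 89.2
```

Request:
{"op": "apply_moves", "data": {
  "rows": [
    [0,0,25,0,0,0],
    [0,0,20,0,0,0],
    [0,0,10,0,0,0],
    [0,0,5,0,0,0],
    [0,0,0,0,0,0]
  ]
}}

```text
time: 22.75
tool_pos: [468.8, 249.8, 72.8]
tcp_rot: [-180.0, -0.0, 14.0]
ft_force: [-0.4, -1.3, -2.1]
finger_gap: 20.1
grip_force: 89.2
```

Request:
{"op": "apply_moves", "data": {
  "rows": [
    [0,0,2,0,0,0],
    [0,0,2,0,0,0],
    [0,0,1,0,0,0],
    [0,0,1,0,0,0],
    [0,0,0,0,0,0]
  ]
}}

```text
time: 23.38
tool_pos: [468.6, 249.8, 66.5]
tcp_rot: [180.0, 0.0, 14.0]
ft_force: [-0.2, 0.2, -2.1]
finger_gap: 19.8
grip_force: 89.2
```

Request:
{"op": "apply_moves", "data": {
  "rows": [
    [0,0,0.5,0,0,0],
    [0,0,0.5,0,0,0],
    [0,0,0,0,0,0],
    [0,0,0,0,0,0],
    [0,0,0,0,0,0]
  ]
}}

```text
time: 24.0
tool_pos: [468.9, 249.9, 66.0]
tcp_rot: [-180.0, -0.0, 14.0]
ft_force: [-1.6, -1.0, 3.9]
finger_gap: 19.9
grip_force: 89.9
```

Request:
{"op": "apply_moves", "data": {
  "rows": [
    [0,0,0,0,0,0],
    [0,0,0,0,0,0],
    [0,0,0,0,0,0],
    [0,0,0,0,0,0],
    [0,0,-30,0,0,0]
  ],
  "fingers": 50,
  "grip_force": 40
}}

```text
time: 24.62
tool_pos: [466.4, 248.8, 93.1]
tcp_rot: [180.0, 0.3, 14.0]
ft_force: [0.1, -0.3, 0.1]
finger_gap: 50.3
grip_force: 0.0
```

```bash
python3 -c "
from h import *
st()
plan([(469,250,200,14,3),(520,-50,200,50,6),(642,-165.5,180,101,6)])"
```

```text
{'time': 24.62, 'tool_pos': [466.36, 248.8, 93.12], 'tcp_rot': [179.95, 0.32, 13.96], 'ft_force': [0.1, -0.35, 0.11], 'finger_gap': 50.32, 'grip_force': 0.0, 'joint_pos': [22.52, 1.32, 103.32, -0.0, 75.69, 98.56]}
[0.8, -0.1, -35.6, 0.0, 0.002, -0.0],[0.8, -0.2, -35.6, 0.0, 0.002, -0.0],[0.9, -0.1, -35.7, 0.001, 0.002, -0.001],
[-3.9, 50.6, -0.0, -0.0, -0.0, -0.105],[-9.1, 49.9, -0.0, -0.0, -0.0, -0.105],[-14.3, 48.6, -0.0, 0.0, -0.0, -0.104],[-19.3, 46.9, -0.0, 0.0, -0.0, -0.105],[-24.1, 44.6, -0.0, 0.0, -0.0, -0.104],[-28.7, 41.9, -0.0, 0.0, -0.0, -0.105],
[-1.7, 27.9, 3.3, 0.0, -0.0, -0.148],[-5.8, 27.4, 3.3, 0.0, -0.0, -0.148],[-9.7, 26.3, 3.3, 0.0, -0.0, -0.149],[-13.5, 24.5, 3.4, 0.0, -0.0, -0.148],[-17.0, 22.2, 3.3, 0.0, -0.0, -0.149],[-20.2, 19.5, 3.4, 0.0, -0.0, -0.148],
```

Request:
{"op": "apply_moves", "data": {
  "rows": [
    [0,0,-35,0,0,0],
    [0,0,-36,0,0,0],
    [0,0,-36,0,0,0],
    [-3.9,50.6,0,0,0,-0.105],
    [-9.1,49.9,0,0,0,-0.105]
  ],
  "fingers": 38
}}

```text
time: 25.25
tool_pos: [486.0, 149.1, 203.4]
tcp_rot: [180.0, -0.1, 26.3]
ft_force: [0.7, 0.7, -0.4]
finger_gap: 37.9
grip_force: 0.0
```

Request:
{"op": "apply_moves", "data": {
  "rows": [
    [-14.3,48.6,0,0,0,-0.105],
    [-19.3,46.9,0,0,0,-0.105],
    [-24.1,44.6,0,0,0,-0.105],
    [-28.7,41.9,0,0,0,-0.105],
    [-1.7,27.9,3,0,0,-0.148]
  ]
}}

```text
time: 25.88
tool_pos: [539.9, -72.4, 200.0]
tcp_rot: [179.9, 0.0, 58.6]
ft_force: [-0.0, 0.3, 0.2]
finger_gap: 38.0
grip_force: 0.0
```

Request:
{"op": "apply_moves", "data": {
  "rows": [
    [-5.8,27.4,3,0,0,-0.148],
    [-9.7,26.3,3,0,0,-0.148],
    [-13.5,24.5,3,0,0,-0.148],
    [-17,22.2,3,0,0,-0.148],
    [-20.2,19.5,3,0,0,-0.148]
  ]
}}

```text
time: 26.5
tool_pos: [642.2, -166.4, 184.2]
tcp_rot: [-180.0, -0.0, 101.2]
ft_force: [0.3, -0.2, 0.4]
finger_gap: 37.9
grip_force: 0.0
```

```bash
python3 -c "
from h import *
st()
np.set_printoptions(precision=1,suppress=True)
im,d=snap('scene','s4.png');im2,d2=snap('top','t4.png')
for c,dd in(('scene',d),('top',d2)):
    W=cloud(c,dd);m=(np.hypot(W[...,0]-642,W[...,1]+165)<30)&(W[...,2]>70)&(W[...,2]<112);p=W[m]
    if len(p):print(c,len(p),(p.min(0)+p.max(0))/2,np.ptp(p,axis=0))
plan([(642,-165.5,76,101,3)])
p=proj('scene',[[630,-80,90]])[0].astype(int)
v=proj('scene',[[469,250,60]])[0].astype(int)
f=lambda a,p:cv2.resize(a[p[1]-54:p[1]+54,p[0]-60:p[0]+60][...,::-1],(400,360),interpolation=2)
cv2.imwrite('pics/c4.png',np.hstack([f(im,p),f(im,v)]))"
```

```text
{'time': 26.5, 'tool_pos': [642.15, -166.35, 184.25], 'tcp_rot': [-179.99, -0.01, 101.22], 'ft_force': [0.33, -0.19, 0.4], 'finger_gap': 37.94, 'grip_force': 0.0, 'joint_pos': [-18.95, 17.69, 75.37, 0.0, 86.96, -30.18]}
scene 66 [ 640.3 -163.1   91.5] [20.4 19.7 36.5]
top 2 [ 648.7 -158.6   94.1] [5.7 2.9 1.1]
[0.7, 0.1, 35.8, -0.0, -0.0, 0.0],[0.6, 0.1, 35.7, -0.001, -0.0, 0.0],[0.7, 0.1, 35.8, -0.0, -0.0, 0.001],
```

View pics/c4.png

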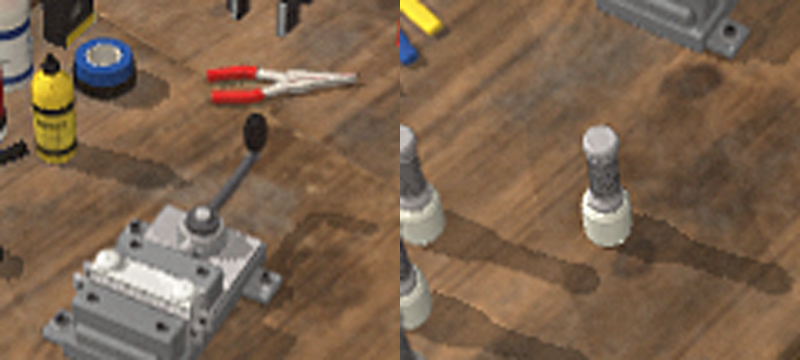

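The drift stands upright at (605,190), and the adapter looks level in the jaws at (140,275). I'll lower over the knob.

Request:
{"op": "apply_moves", "data": {
  "rows": [
    [0.5,0,36,0,0,0],
    [0.5,0,36,0,0,0],
    [0,0,25,0,0,0],
    [0,0,10,0,0,0],
    [0,0,0,0,0,0]
  ]
}}

```text
time: 27.22
tool_pos: [640.9, -164.4, 77.4]
tcp_rot: [-180.0, -0.0, 100.9]
ft_force: [-0.1, 0.4, 0.5]
finger_gap: 38.1
grip_force: 0.0
```

```bash
python3 -c "
from h import *
st()
P=np.array([621.9,-70.]);w=[]
# trailing pad has ~8mm slack (38 gap vs 22 knob): lead tool by up to 8mm ~4.6deg
for i in range(1,11):
    a=-77-8.0*i
    w.append((P[0]+100*np.cos(np.radians(a)),P[1]+100*np.sin(np.radians(a)),76,a+179,1))
plan(w)"
```

```text
{'time': 27.22, 'tool_pos': [640.94, -164.35, 77.38], 'tcp_rot': [-179.95, -0.03, 100.91], 'ft_force': [-0.06, 0.42, 0.53], 'finger_gap': 38.05, 'grip_force': 0.0, 'joint_pos': [-18.82, 21.69, 81.83, 0.0, 76.54, -29.73]}
[-3.2, -11.1, 1.4, -0.001, -0.0, 0.121],
[0.7, -14.0, -0.0, 0.0, -0.0, 0.139],
[0.7, -13.9, -0.0, 0.0, -0.0, 0.14],
[0.8, -13.9, -0.0, -0.0, -0.0, 0.139],
[0.7, -14.0, -0.0, -0.0, -0.0, 0.14],
[0.7, -13.9, -0.0, -0.0, -0.0, 0.14],
[0.8, -13.9, -0.0, -0.0, -0.0, 0.139],
[0.7, -14.0, -0.0, -0.0, -0.0, 0.14],
[0.7, -13.9, -0.0, -0.0, -0.0, 0.14],
[0.7, -13.9, 0.0, -0.0, -0.0, 0.139],
```

Request:
{"op": "apply_moves", "data": {
  "rows": [
    [-1.5,-11,0,0,0,0.12],
    [0.2,-14,0,0,0,0.14],
    [0.7,-14,0,0,0,0.14],
    [0.7,-14,0,0,0,0.14],
    [0.7,-14,0,0,0,0.14]
  ]
}}

```text
time: 27.85
tool_pos: [577.4, -158.8, 80.0]
tcp_rot: [179.8, -0.0, 61.7]
ft_force: [1.0, -0.0, -0.5]
finger_gap: 38.0
grip_force: 0.0
```

```bash
python3 -c "
from h import *
s=sense();st()
d=np.array(s['tool_pos'])[:2]-[621.9,-70.];print(np.hypot(*d),np.degrees(np.arctan2(d[1],d[0])))"
```

```text
{'time': 27.85, 'tool_pos': [577.37, -158.8, 79.98], 'tcp_rot': [179.81, -0.03, 61.67], 'ft_force': [1.0, -0.03, -0.48], 'finger_gap': 37.96, 'grip_force': 0.0, 'joint_pos': [-20.28, 12.1, 93.1, 0.0, 74.61, 8.04]}
99.34139537136514 -116.63078580163682
```

```bash
python3 -c "
from h import *
im,d=snap('scene','s5.png');st()
print(models.place_of('lever_knob','scene')[:2])
W=cloud('scene',d);m=(np.hypot(W[...,0]-577,W[...,1]+158)<30)&(W[...,2]>66)&(W[...,2]<112);print(m.sum())
p=proj('scene',[[600,-110,90]])[0].astype(int)
cv2.imwrite('pics/c5.png',cv2.resize(im[p[1]-45:p[1]+45,p[0]-50:p[0]+50][...,::-1],(500,450),interpolation=2))"
```

```text
{'time': 27.9, 'tool_pos': [576.09, -158.07, 79.62], 'tcp_rot': [179.9, -0.02, 61.3], 'ft_force': [1.75, -0.97, -0.57], 'finger_gap': 37.95, 'grip_force': 0.0, 'joint_pos': [-20.26, 12.0, 93.25, 0.01, 74.64, 8.44]}
[{'xyz': [647.4, -164.9, 85.4], 'confidence': 0.7}]
3
```

View pics/c5.png

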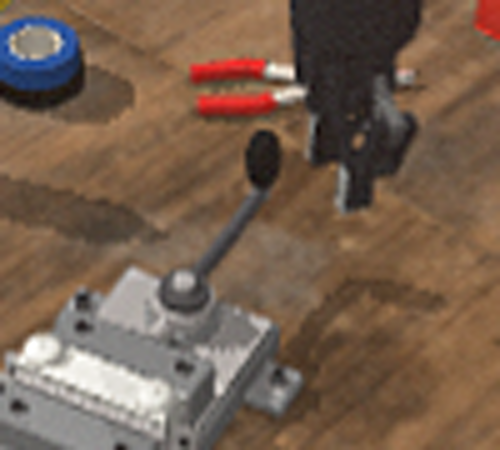

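The picture shows the knob unmoved at (262,158) in the crop, with the fingers away at (345,200), so they passed it without pushing it. I'll check the projections.

```bash
python3 -c "
from h import *
np.set_printoptions(precision=1,suppress=True)
im,d=eyes.snapshot('scene');s=sense();t=np.array(s['tool_pos'])
p=proj('scene',[[600,-110,90]])[0].astype(int)
X=np.array([t,[642,-165.3,90],[642,-165.3,108],[646,-166,90]]);print((proj('scene',X)-(p-[50,45]))*5)
W=cloud('scene',d)
m=(np.hypot(W[...,0]-642,W[...,1]+165)<25)&(W[...,2]>66)&(W[...,2]<115);q=W[m];print('knob',len(q),(q.min(0)+q.max(0))/2,np.ptp(q,axis=0))
m=(np.hypot(W[...,0]-t[0],W[...,1]-t[1])<60)&(W[...,2]>70)&(W[...,2]<135);q=W[m];print('fing',len(q),q.min(0),q.max(0));
for z in range(70,135,8):
  k=q[(q[:,2]>z)&(q[:,2]<=z+8)]
  if len(k):print(z,len(k),k.min(0),k.max(0))
print(t,s['joint_efforts'])"
```

```text
[[332.  219.1]
 [260.1 154. ]
 [261.4 132.2]
 [256.  150.6]]
knob 72 [ 638.7 -163.2   88.3] [22.1 21.1 44. ]
fing 109 [ 542.5 -172.8   71.8] [ 636.9 -134.2  134.9]
70 5 [ 631.2 -168.1   71.8] [ 633.5 -155.9   77.1]
78 8 [ 631.1 -167.6   78.3] [ 636.3 -154.5   85. ]
86 8 [ 630.5 -171.    87. ] [ 634.6 -156.2   92. ]
94 8 [ 627.6 -166.7   94.4] [ 636.9 -157.6  101.7]
102 6 [ 551.3 -169.6  102.3] [ 636.4 -149.8  109.5]
110 18 [ 549.3 -172.1  111.3] [ 597.5 -135.3  117.9]
118 26 [ 542.5 -168.7  118.7] [ 598.1 -134.5  126. ]
126 26 [ 542.7 -172.8  126.2] [ 600.1 -134.2  133.8]
134 4 [ 546.4 -163.1  134.2] [ 595.3 -139.   134.9]
[ 577.4 -158.6   79.5] [  0.1 -58.4 -46.2   0.    0.1   1. ]
```

Request:
{"op": "apply_moves", "data": {
  "rows": [
    [0,0,-10,0,0,0],
    [0,0,-10,0,0,0],
    [0,0,-10,0,0,0],
    [0,0,0,0,0,0],
    [0,0,0,0,0,0]
  ],
  "fingers": 0
}}

```text
time: 28.62
tool_pos: [576.4, -158.4, 107.4]
tcp_rot: [-180.0, 0.0, 62.0]
ft_force: [0.0, -0.4, 0.2]
finger_gap: -0.1
grip_force: 0.0
```

```bash
python3 -c "
from h import *
np.set_printoptions(precision=1,suppress=True)
im,d=snap('scene','s6.png');s=sense();st();t=np.array(s['tool_pos'])
W=cloud('scene',d)
m=(np.hypot(W[...,0]-t[0],W[...,1]-t[1])<45)&(W[...,2]>60)&(W[...,2]<180);q=W[m]
for z in range(60,180,8):
  k=q[(q[:,2]>z)&(q[:,2]<=z+8)]
  if len(k):print(z,len(k),k.min(0),k.max(0))
p=proj('scene',[t+[0,0,20]])[0].astype(int)
c=im[p[1]-45:p[1]+45,p[0]-50:p[0]+50][...,::-1].copy()
c=cv2.resize(c,(500,450),interpolation=2)
for z in(0,19,40):
  a=((proj('scene',[t+[0,0,z]])[0]-(p-[50,45]))*5).astype(int);cv2.circle(c,tuple(map(int,a)),4,(0,0,255),-1)
cv2.imwrite('pics/c6.png',c)"
```

```text
{'time': 28.68, 'tool_pos': [576.19, -158.29, 107.11], 'tcp_rot': [-179.96, 0.01, 61.99], 'ft_force': [-0.16, 0.03, 0.54], 'finger_gap': -0.05, 'grip_force': 0.0, 'joint_pos': [-20.28, 10.69, 91.73, -0.0, 77.62, 7.74]}
132 3 [ 567.2 -161.5  136.2] [ 572.4 -148.9  137.7]
140 11 [ 563.6 -153.4  141.2] [ 580.7 -143.4  146.5]
148 17 [ 557.7 -165.5  148.2] [ 582.2 -144.2  156. ]
156 17 [ 561.  -156.2  157. ] [ 583.  -143.6  163.7]
164 15 [ 560.1 -158.4  164.2] [ 585.1 -143.8  171.3]
172 7 [ 569.7 -164.8  173.3] [ 584.3 -140.8  179.8]
```

View pics/c6.png

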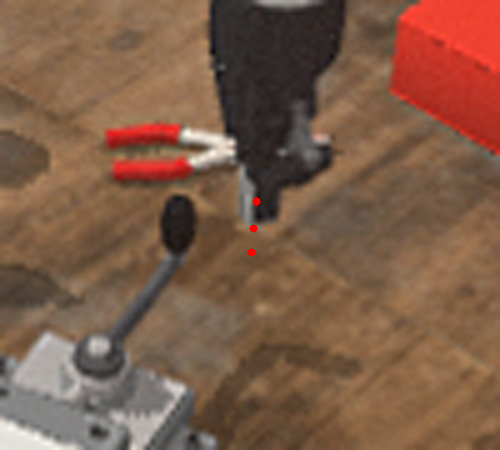

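The closed tips are about 24 mm above the reported TCP, so the fingers skimmed over the knob. I'll go back with the fingers open and descend about 25 mm lower.

```bash
python3 -c "
from h import *
plan([(642.5,-165.8,110,101,5),(642.5,-165.8,52,101,4)])"
```

```text
[4.9, 12.4, -0.6, -0.0, -0.0, -0.136],[3.2, 13.0, -0.6, -0.0, -0.0, -0.136],[1.4, 13.3, -0.6, -0.0, -0.0, -0.136],[-0.4, 13.3, -0.6, -0.0, -0.0, -0.136],[-2.3, 13.1, -0.5, -0.001, -0.0, -0.137],
[-0.0, 0.0, 14.5, 0.0, -0.0, 0.0],[-0.0, 0.0, 14.5, 0.0, -0.0, 0.0],[-0.0, 0.0, 14.5, 0.0, -0.0, 0.0],[-0.0, 0.0, 14.5, 0.0, -0.0, 0.0],
```

Request:
{"op": "apply_moves", "data": {
  "rows": [
    [4.9,12.4,-2,0,0,-0.136],
    [3.2,13,-2,0,0,-0.136],
    [1.4,13.3,0,0,0,-0.136],
    [-0.4,13.3,0,0,0,-0.136],
    [-2.3,13.1,0,0,0,-0.136]
  ],
  "fingers": 42
}}

```text
time: 29.3
tool_pos: [642.7, -165.8, 110.7]
tcp_rot: [-179.9, -0.0, 101.2]
ft_force: [-0.1, 0.3, -0.3]
finger_gap: 41.9
grip_force: 0.0
```

Request:
{"op": "apply_moves", "data": {
  "rows": [
    [0,0,10,0,0,0],
    [0,0,10,0,0,0],
    [0,0,10,0,0,0],
    [0,0,5,0,0,0],
    [0,0,0,0,0,0]
  ]
}}

```text
time: 29.92
tool_pos: [642.2, -165.8, 75.9]
tcp_rot: [-179.9, -0.0, 100.9]
ft_force: [-0.1, 0.2, -0.7]
finger_gap: 41.8
grip_force: 0.0
```

Request:
{"op": "apply_moves", "data": {
  "rows": [
    [0,0,6,0,0,0],
    [0,0,6,0,0,0],
    [0,0,6,0,0,0],
    [0,0,6,0,0,0],
    [0,0,0,0,0,0]
  ],
  "fingers": 36
}}

```text
time: 30.55
tool_pos: [642.2, -165.7, 51.6]
tcp_rot: [-179.9, -0.0, 100.9]
ft_force: [-0.3, 0.6, -0.6]
finger_gap: 36.1
grip_force: 0.0
```

Request:
{"op": "apply_moves", "data": {
  "rows": [
    [0,-10,0,0,0,0.1],
    [0.2,-12,0,0,0,0.12],
    [0.5,-12,0,0,0,0.12],
    [0.6,-10,0,0,0,0.1],
    [0,0,0,0,0,0]
  ]
}}

```text
time: 31.18
tool_pos: [599.1, -165.8, 53.0]
tcp_rot: [180.0, 0.0, 75.8]
ft_force: [0.4, 0.3, -0.3]
finger_gap: 36.2
grip_force: 0.0
```

```bash
python3 -c "
from h import *
np.set_printoptions(precision=1,suppress=True)
s=sense();st()
d=np.array(s['tool_pos'])[:2]-[621.9,-70.];print(np.hypot(*d),np.degrees(np.arctan2(d[1],d[0])))
im,dd=eyes.snapshot('scene');W=cloud('scene',dd)
print([ (np.round(r['xyz']),r['confidence']) for r in models.place_of('lever_knob','scene')[:2]])
m=(np.hypot(W[...,0]-642,W[...,1]+165)<25)&(W[...,2]>66)&(W[...,2]<115);print(m.sum())
"
```

```text
{'time': 31.18, 'tool_pos': [599.14, -165.84, 53.01], 'tcp_rot': [179.97, 0.01, 75.77], 'ft_force': [0.35, 0.25, -0.34], 'finger_gap': 36.21, 'grip_force': 0.0, 'joint_pos': [-20.19, 17.21, 90.06, -0.0, 72.7, -5.96]}
98.50390252054967 -103.35780208365577
[(array([ 611., -168.,   87.]), 0.83)]
10
```

The lever is moving. I'll carry on round the arc.

Request:
{"op": "apply_moves", "data": {
  "rows": [
    [0.7,-12,0,0,0,0.12],
    [0.7,-12,0,0,0,0.12],
    [0.7,-12,0,0,0,0.12],
    [0.7,-12,0,0,0,0.12],
    [0.7,-12,0,0,0,0.12]
  ]
}}

```text
time: 31.9
tool_pos: [549.3, -136.2, 53.1]
tcp_rot: [179.8, 0.0, 41.2]
ft_force: [3.4, -4.4, -1.8]
finger_gap: 36.2
grip_force: 2.7
```

```bash
python3 -c "
from h import *
s=sense();st()
P=np.array([621.9,-70.])
d=np.array(s['tool_pos'])[:2]-P;print(np.hypot(*d),np.degrees(np.arctan2(d[1],d[0])))
a0=np.degrees(np.arctan2(d[1],d[0]));y0=s['tcp_rot'][2]
plan([(P[0]+100*np.cos(np.radians(a)),P[1]+100*np.sin(np.radians(a)),52,y0+a-a0,1) for a in (-142,-147,-152,-155,-158,-160,-162,-163)])
"
```

```text
{'time': 31.9, 'tool_pos': [549.32, -136.21, 53.08], 'tcp_rot': [179.85, 0.01, 41.22], 'ft_force': [3.39, -4.42, -1.84], 'finger_gap': 36.18, 'grip_force': 2.74, 'joint_pos': [-19.06, 9.05, 99.57, -0.09, 71.26, 29.75]}
98.24552906015467 -137.62860830892885
[-1.6, -7.6, 1.1, 0.003, 0.0, 0.076],
[0.2, -8.7, -0.0, -0.0, 0.0, 0.088],
[0.2, -8.7, -0.0, -0.0, 0.0, 0.087],
[0.0, -5.3, -0.0, -0.0, 0.0, 0.052],
[0.1, -5.2, -0.0, -0.0, 0.0, 0.053],
[-0.1, -3.5, -0.0, -0.0, 0.0, 0.034],
[0.0, -3.5, -0.0, -0.0, 0.0, 0.035],
[0.0, -1.7, -0.0, -0.0, 0.0, 0.018],
```

Request:
{"op": "apply_moves", "data": {
  "rows": [
    [0,-7,0,0,0,0.07],
    [0.2,-8,0,0,0,0.08],
    [0.2,-7,0,0,0,0.07],
    [0,-3,0,0,0,0.03],
    [0,0,0,0,0,0]
  ]
}}

```text
time: 32.52
tool_pos: [534.6, -115.4, 53.0]
tcp_rot: [179.9, 0.0, 27.1]
ft_force: [-0.3, -4.7, 1.6]
finger_gap: 35.7
grip_force: 1.8
```

Request:
{"op": "apply_moves", "data": {
  "rows": [
    [0,-2,0,0,0,0.02],
    [0,-2,0,0,0,0.02],
    [0,0,0,0,0,0],
    [0,0,0,0,0,0],
    [0,0,0,0,0,0]
  ]
}}

```text
time: 33.15
tool_pos: [532.9, -111.9, 53.1]
tcp_rot: [179.9, -0.0, 24.8]
ft_force: [-1.4, -4.5, 0.5]
finger_gap: 35.9
grip_force: 2.3
```

```bash
python3 -c "
from h import *
np.set_printoptions(precision=1,suppress=True)
s=sense();st()
P=np.array([621.9,-70.])
d=np.array(s['tool_pos'])[:2]-P;print(np.hypot(*d),np.degrees(np.arctan2(d[1],d[0])))
"
```

```text
{'time': 33.15, 'tool_pos': [532.93, -111.91, 53.06], 'tcp_rot': [179.93, -0.0, 24.81], 'ft_force': [-1.4, -4.51, 0.47], 'finger_gap': 35.86, 'grip_force': 2.25, 'joint_pos': [-17.22, 5.95, 102.96, -0.06, 71.03, 47.99]}
98.34873021667563 -154.7799875207325
```

Request:
{"op": "apply_moves", "data": {
  "rows": [
    [0,-2,0,0,0,0.02],
    [0,-2,0,0,0,0.02],
    [0,-2,0,0,0,0.02],
    [0,0,0,0,0,0],
    [0,0,0,0,0,0]
  ]
}}

```text
time: 33.78
tool_pos: [530.4, -106.3, 53.0]
tcp_rot: [179.9, 0.0, 21.4]
ft_force: [-1.0, -5.4, 2.6]
finger_gap: 36.2
grip_force: 2.2
```

Request:
{"op": "apply_moves", "data": {
  "rows": [
    [0,-1.5,0,0,0,0.015],
    [0,-1.5,0,0,0,0.015],
    [0,0,0,0,0,0],
    [0,0,0,0,0,0],
    [0,0,0,0,0,0]
  ]
}}

```text
time: 34.4
tool_pos: [529.4, -103.5, 53.0]
tcp_rot: [179.9, -0.0, 19.6]
ft_force: [-1.4, -5.6, 2.8]
finger_gap: 36.1
grip_force: 2.3
```

Request:
{"op": "apply_moves", "data": {
  "rows": [
    [0,-1.5,0,0,0,0.015],
    [0,-1.5,0,0,0,0.015],
    [0,0,0,0,0,0],
    [0,0,0,0,0,0],
    [0,0,0,0,0,0]
  ]
}}

```text
time: 35.02
tool_pos: [529.5, -102.5, 53.1]
tcp_rot: [179.7, -0.1, 17.9]
ft_force: [4.6, -13.0, -4.9]
finger_gap: 35.8
grip_force: 7.3
```

Request:
{"op": "apply_moves", "data": {
  "rows": [
    [0,-1,0,0,0,0],
    [0,-1,0,0,0,0],
    [0,0,0,0,0,0],
    [0,0,0,0,0,0],
    [0,0,0,0,0,0]
  ]
}}

```text
time: 35.65
tool_pos: [529.5, -102.4, 53.2]
tcp_rot: [179.6, -0.1, 17.9]
ft_force: [8.9, -22.0, -9.0]
finger_gap: 36.0
grip_force: 11.7
```

Request:
{"op": "apply_moves", "data": {
  "rows": [
    [0,3,0,0,0,0],
    [0,5,0,0,0,0],
    [0,4,0,0,0,0],
    [0,0,-10,0,0,0],
    [0,0,-30,0,0,0]
  ]
}}

```text
time: 36.28
tool_pos: [529.4, -108.6, 91.6]
tcp_rot: [-179.8, 0.2, 17.9]
ft_force: [-0.1, -0.1, -0.4]
finger_gap: 36.0
grip_force: 0.0
```

Request:
{"op": "apply_moves", "data": {
  "rows": [
    [0,0,-45,0,0,0],
    [0,0,-50,0,0,0],
    [0,50,-30,0,0,0],
    [0,60,0,0,0,0],
    [0,60,0,0,0,0]
  ]
}}

```text
time: 36.9
tool_pos: [584.3, -272.4, 219.7]
tcp_rot: [179.9, -0.1, 17.9]
ft_force: [1.0, 0.8, 0.2]
finger_gap: 35.8
grip_force: 0.0
```

Request:
{"op": "apply_moves", "data": {
  "rows": [
    [0,60,0,0,0,0],
    [0,50,0,0,0,0],
    [0,0,0,0,0,0],
    [0,0,0,0,0,0],
    [0,0,0,0,0,0]
  ]
}}

```text
time: 37.52
tool_pos: [617.3, -374.6, 218.8]
tcp_rot: [180.0, -0.0, 17.9]
ft_force: [0.2, 0.4, -0.5]
finger_gap: 35.9
grip_force: 0.0
```

Run:
```python
from h import *
np.set_printoptions(precision=1,suppress=True)
st()
im,d=snap('scene','s7.png');im2,d2=snap('top','t7.png')
P=np.array([621.9,-70.])
for c,dd in(('scene',d),('top',d2)):
    k=[r['xyz'] for r in models.place_of('lever_knob',c)[:1]];pv=[r['xyz'] for r in models.place_of('lever_pivot',c)[:1]]
    print(c,k,pv,[np.degrees(np.arctan2(*(np.array(a[:2])-P)[::-1])) for a in k])
    W=cloud(c,dd)
    for n,q in(('a',(561,21.5)),('b',(633,39.5))):
        m=(np.hypot(W[...,0]-q[0],W[...,1]-q[1])<7);print(c,n,m.sum(),np.median(W[m],0))
    m=(np.hypot(W[...,0]-530,W[...,1]+110)<28)&(W[...,2]>75)&(W[...,2]<115);p=W[m]
    if len(p):print('knob',len(p),(p.min(0)+p.max(0))/2)
    for n in('drift','caliper','pliers','cup'):print(c,n,[np.round(r['xyz']).tolist() for r in models.place_of(n,c)[:4]])
p=proj('scene',[[590,-10,80]])[0].astype(int);q=proj('top',[[580,-10,80]])[0].astype(int)
f=lambda a,p:cv2.resize(a[p[1]-54:p[1]+54,p[0]-60:p[0]+60][...,::-1],(400,360),interpolation=2)
cv2.imwrite('pics/c7.png',np.hstack([f(im,p),f(im2,q)]))
```

```text
{'time': 37.52, 'tool_pos': [617.31, -374.57, 218.77], 'tcp_rot': [179.97, -0.05, 17.95], 'ft_force': [0.24, 0.44, -0.47], 'finger_gap': 35.94, 'grip_force': 0.0, 'joint_pos': [-35.32, 26.41, 60.89, 0.02, 92.65, 36.73]}
scene [[533.7, -110.3, 87.7]] [[619.6, -69.4, 57.7]] [np.float64(-155.44357605203086)]
scene a 13 [561.   22.7  80.9]
scene b 12 [632.5  40.9  80.7]
knob 70 [ 527.7 -107.    92.6]
scene drift [[466.0, 249.0, -0.0], [472.0, 451.0, 2.0], [575.0, 350.0, 1.0], [526.0, 410.0, -3.0]]
scene caliper [[460.0, -400.0, -1.0]]
scene pliers [[733.0, -323.0, -1.0]]
scene cup [[780.0, 75.0, -4.0]]
top [[533.3, -114.4, 90.4]] [[623.9, -68.4, 62.3]] [np.float64(-153.3832378446222)]
top a 19 [562.   21.5  83. ]
top b 21 [633.4  40.   83.1]
knob 57 [ 531.1 -110.2   96.4]
top drift [[470.0, 246.0, -4.0], [473.0, 449.0, -0.0], [578.0, 350.0, -5.0], [530.0, 409.0, 4.0]]
top caliper [[464.0, -397.0, 4.0]]
top pliers [[729.0, -322.0, -3.0]]
top cup [[782.0, 74.0, -1.0], [728.0, -321.0, -2.0], [634.0, 40.0, 85.0]]
```

View pics/c7.png

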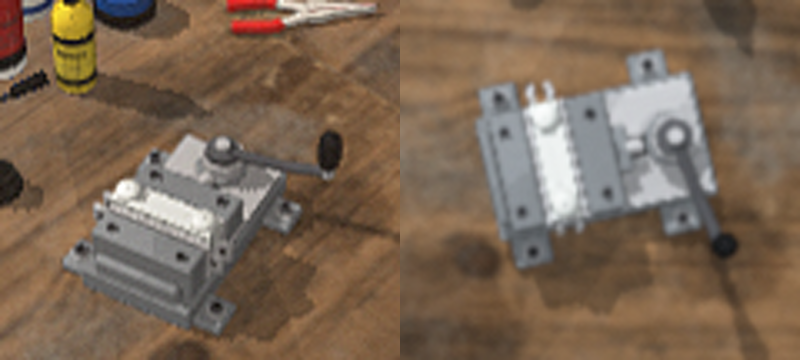

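The lever is at its stop: knob at (530,-109) mm, about 80° of swing, and it held against a 22 N push. Both bosses read level at about 82 mm, and the parallels still stick out at both ends. The drift stands alone and the bystanders haven't moved.

```bash
python3 -c "
from bench import job
print(job.hand_in())"
```

```text
the job is handed in; nothing more can be done
None
```

The job is handed in at about 38 s (no verdict was returned): the adapter is seated level on both parallels, the cam lever is at its stop, the drift stands upright clear of the vise, and the caliper, pliers and cup are where they were; my first lever sweep passed over the knob without moving it, so I repeated it lower.

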